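# Lay out the changeover set of a collet fixture

### The job

Lay out the loose steel changeover parts for the fitter: stand the slotted collet in the middle of the round plate and set the domed cap squarely on top of it, lay the plain ring flat midway between the two posts, and on the plate with the raised bar lay the hexagon nut flat behind the bar (the side farther from the robot) and the oblong clamp jaw in front of it (the side nearer the robot). Nut and jaw each go in the middle of their half of the plate, the jaw holes up with its long side parallel to the bar. Leave everything released and at rest.

Things in the scene. Friction and masses are not known exactly. Their poses are not given: they have to be found in the camera images.
- collet: Slotted collet: the tallest of the loose parts, an upright plain steel tube 46 mm outside, 28 mm bore, 65 mm high, with six thin dark slots down its side. Starts upright on the table. Origin: centre of its underside; z up its axis. 0.3 to 0.55 kg.
- cap: Domed cap: solid round steel piece 46 mm in diameter, straight-sided for the lower 22 mm, then a dome up to 36 mm high with a small dark screw at the top. Flat underside (no spigot): it simply rests on the collet's 46 mm rim. Starts upright, dome up, on the table. Origin: centre of its underside; z up. About 0.25 kg.
- ring: Plain ring: the widest of the loose parts, steel, 60 mm outside, 38 mm bore, 24 mm high, lying flat on the table. Origin: centre of its underside; z up its axis. About 0.3 kg.
- nut: Hexagon nut: steel, 46 mm across flats (53 mm across corners), 28 mm high, with a dark round hole drawn in the middle of its top. Lies flat on the table. Origin: centre of its underside; z up; x is square to one pair of flats (the other pairs are at 60 and 120 degrees). About 0.28 kg.
- jaw: Clamp jaw: oblong steel block 24 mm (its x) by 60 mm (its y) by 28 mm high, with two small dark screw holes on top. Lies on the table, holes up. Origin: centre of its underside; z up, y along its long side. About 0.28 kg.
- seat: Round plate, fixed: dark steel disc 120 mm in diameter and 10 mm thick with a bright circle inlaid flush, 68 to 92 mm in diameter. The collet stands in its middle. Origin: centre of its underside, on the table; z up. Turned by up to 0.4 rad, which does not matter.
- posts: Two-post plate, fixed: dark steel plate 80 mm (its x) by 150 mm (its y), 8 mm thick, with two round upright posts 16 mm in diameter standing 30 mm above it at y = +60 and -60 mm. The ring goes flat on the plate midway between the posts, 22 mm clear of each; its x direction is the open one for fingers. Origin: centre of its underside, on the table; z up; turned by up to 0.4 rad.
- stop: Barred plate, fixed: dark steel plate 150 mm (its x) by 100 mm (its y), 8 mm thick, with a bright bar 10 mm wide and standing 8 mm above the plate right across its middle, along its y. Its +x half is the one farther from the robot (nut; the middle of that half is at x = +40 mm, y = 0), its -x half is the nearer one (jaw; middle at x = -40 mm, y = 0). Origin: centre of its underside, on the table; z up; turned by up to 0.4 rad.
Things that resemble listed ones, but are neither listed nor needed, are in the scene too. Leave any blue look-alike of the ring alone.

How it is judged (in metres and radians):
At the end, for the whole second after the job is handed in: All upright, at rest: collet on round plate (12 mm off centre at most), cap on its rim (8 mm), ring midway between the posts (12 mm), nut on the far half and jaw on the near half of the barred plate (14 mm across, 15 mm along the bar, from the half's middle), jaw within 0.22 rad of the bar (horizontal distance between collet and seat below 0.012 m and z of collet in the frame of seat between 0.007 and 0.013 m and horizontal distance between cap and collet below 0.008 m and z of cap in the frame of collet between 0.062 and 0.068 m and horizontal distance between ring and posts below 0.012 m and z of ring in the frame of posts between 0.005 and 0.011 m and x of nut in the frame of stop between 0.026 and 0.054 m and y of nut in the frame of stop between -0.015 and 0.015 m and z of nut in the frame of stop between 0.005 and 0.011 m and x of jaw in the frame of stop between -0.054 and -0.026 m and y of jaw in the frame of stop between -0.015 and 0.015 m and z of jaw in the frame of stop between 0.005 and 0.011 m and angle between the y axis of jaw and the y axis of stop, either way round below 0.22 rad and angle between each of collet, cap, ring, nut, jaw's own z axis and vertical below 0.1 rad and linear speed of each of collet, cap, ring, nut, jaw below 0.02 m/s and angular speed of each of collet, cap, ring, nut, jaw below 0.2 rad/s); the robot touches nothing.
It also fails if it takes over 136 s, if anything falls off the work surface, if the arm or the gripper's body presses on something with over 40 N, if the wrist force passes 120 N, or if a joint passes its speed limit or range.

### The arm

A 6-joint arm with a two-finger parallel gripper is mounted at the origin on the work surface. World frame = base frame: x ahead of the robot, y to its left, z up, the work surface at z = 0. Lengths are in mm, angles in rad, forces in N, time in s.
With the tool pointing down it reaches from about 300 to 775 mm from the base axis. Payload 14.6 kg.
Tool frame: the origin (TCP) lies at the very end of the fingers, on their centre line; the grasp point (between the pads) lies manip.grip_depth behind it (manip.grip_depth is the distance from the TCP to the grasp point, in mm); x points along the fingers, z is the direction in which the jaws open and shut, and the axes are right-handed (so a half turn about x gives the same grasp; the last joint's range is limited). The gripper opens to 94 mm and grips with 3 to 60 N. Pads are 16 mm wide; open, the fingers measure 119 mm over their backs; the gripper's body (75 mm by 177 mm) begins 78 mm behind the grasp point.
Start: joints at [-1.415, 0.3, 1.521, -0, 1.321, -0.067], TCP at [121.522, -536.397, 205.446] pointing down, gripper open.
Joint ranges: [-3.03, 3.03], [-0.79, 2.21], [0.23, 2.52], [-1.04, 4.18], [0, 3.07], [-2.55, 2.55]. Speed limits (rad/s): [2.22, 2.22, 2.57, 3.14, 3.14, 3.14].

### API

Orientations are given as [roll, pitch, yaw] about the fixed x, y, z axes, in that order (R = Rz(yaw) Ry(pitch) Rx(roll)).
In Python, from cell import manip gives the robot as it stands.
- The arm moves only by the tool step_arm, never from a script. Its argument "commands" is one flat list of numbers, 7 for each row, row after row: the shift along the tool's x, y, z in m, then the turn, a rotation vector about the tool's x, y, z in degrees, then the finger opening in m, from 0 to 0.094. A call has 1 to 5 rows; each row shifts and turns the commanded pose from where the row before left it, along the tool's axes as they then stand; what a row does not reach is not made up. A row lasts 1/8 s, in which the tool goes at most 62.5 mm and 10.7 degrees, less where a joint would pass 70% of its speed; a pose out of reach is approached as far as the arm can. A call with a gripper value outside its range is refused whole. The fingers move at their own pace and stop on an object; "squeeze" is the grip in N (left out, the last holds). Time passes only in rows, so rows that do not move let the fingers close. It gives the time, the measured TCP pose, the force and the opening at its end, in the units of the state.
- manip.read_state(): the state, without advancing time (a new reading comes with each control period).
- manip.camera(name): name is "scene" or "top" or "wrist"; returns the picture (384x512x3 uint8, red, green, blue); there is no depth.
- manip.camera_model(name): a dict with "intrinsics" (3x3 intrinsics, pixels), "origin" and "orientation" of the camera in the world; the wrist camera has in their place "tool_from_camera" (4x4, takes a point from camera to tool coordinates, whose origin is the TCP and whose axes are the tool frame's). Camera axes: x right, y up, looking along -z (the intrinsics and any distortion apply to the point x, -y, -z); pixel columns grow to the right and rows downward; lengths in mm; the calibration is good to about 2 mm. A picture is of the moment at which its call begins: read the wrist's pose just before it. camera_model takes no time and is no camera call.
- manip.sign_off(): hands the job in, once; it reports no verdict.
Trained networks look in the newest picture that a camera, given by its name, has taken for a name from the list of things; names that differ only in an ending like _2 or _b are one class to them, and where a whole thing is asked for, a point or a joint stands for the part that bears it (a point fixed in the world has none). Each returns a list of dicts, best first, with "score" (0 to 1); they miss things now and then, are a little off and sometimes report something else, mostly with a low value. They report only what shows in the picture. A call takes as long as a camera call. They do not tell look-alikes from the thing itself.
- manip.find_in(thing, camera): "centre" ([row, column] in pixels, amid what is visible of it).
- manip.outline_of(thing, camera): "pixels" (384x512 bool, what is visible of it) and "centre" ([row, column] in pixels, amid what is visible of it).
The state is a dict: "clock": time; "joints": joint angles; "qd": joint speeds; "effort": joint torques, N m; "eef_pos": TCP position; "eef_rot": TCP orientation; "wrist_force": force on the tool from outside, world axes, zero at the start; "moment": the same for the moment, N m; "finger_gap": finger opening in mm.
Only numpy, scipy, OpenCV 4.12 (cv2) and the standard library are available. Lean on these libraries where they do the work, as an engineer would, in place of code of your own. Each camera call takes 0.05 s, during which the arm holds its last target. There are 200 camera calls.

## Working session

There is one attempt and no reset: what is moved stays moved. The work goes in short steps, Python scripts to look and compute and a tool call to move; the robot and the scene stay as the last step left them, time stands still between calls to the robot, and variables do not carry over. Pictures are saved under pics/ and viewed, about 12 in all and at most 16, crops included, and the job is handed in when it is done.

Besides the shell and the picture viewer there is one more tool, called after "Request:" by a JSON object that holds its "name" and its "arguments". step_arm: Moves the arm, as the interface text tells. Its arguments: {"type":"object","properties":{"commands":{"type":"array"},"squeeze":{"type":"number"}},"required":["commands"]}

```bash
ls; mkdir -p pics
python3 - <<'E'
from cell import manip
import cv2,numpy as np
s=manip.read_state();print(s)
print(manip.grip_depth)
for c in("top","scene","wrist"):
    im=manip.camera(c);cv2.imwrite(f"pics/{c}0.png",im[:,:,::-1]);print(c,manip.camera_model(c))
    for t in("collet","cap","ring","nut","jaw","seat","posts","stop"):
        print(t,[(round(d["score"],2),np.round(d["centre"]).tolist()) for d in manip.find_in(t,c)])
E
```

```text
pics
{'clock': 0.0, 'joints': array([-1.41456443e+00,  3.00456535e-01,  1.52157586e+00, -5.81585981e-06,
        1.32072248e+00, -6.65961799e-02]), 'qd': array([-0.00114185, -0.00166044,  0.00134162,  0.00046899,  0.00018036,
        0.00025065]), 'effort': array([-1.53592387e-04, -5.31811166e+01, -3.52736771e+01,  7.08374265e-02,
        2.43608822e-02, -9.29064868e-05]), 'eef_pos': array([ 121.49983628, -536.13828537,  204.89653766]), 'eef_rot': array([3.07984346, 1.5696341 , 1.73187665]), 'wrist_force': array([ 0.67842216, -0.04361656,  0.15398376]), 'moment': array([-0.00495557,  0.05384284,  0.01092864]), 'finger_gap': 94.03399900894233}
18.8
top {'intrinsics': array([[348.15580985,   0.        , 259.4998736 ],
       [  0.        , 348.15580985, 188.37033693],
       [  0.        ,   0.        ,   1.        ]]), 'origin': array([324.25706263,  12.64545641, 726.06701772]), 'orientation': array([ 0.24053154, -0.00329657, -1.50189749])}
collet [(0.32, [215.0, 259.0])]
cap [(0.56, [278.0, 405.0])]
ring [(0.92, [269.0, 199.0])]
nut [(0.61, [258.0, 123.0])]
jaw [(0.98, [233.0, 346.0]
[... 649 characters left out ...]
209.0])]
seat [(0.86, [252.0, 225.0])]
posts [(0.9, [285.0, 344.0])]
stop [(0.58, [196.0, 138.0])]
wrist {'intrinsics': array([[326.74686251,   0.        , 255.78174988],
       [  0.        , 326.74686251, 191.58729396],
       [  0.        ,   0.        ,   1.        ]]), 'tool_from_camera': array([[ 7.30890489e-04,  2.44160866e-01, -9.69734467e-01,
        -1.78677913e+02],
       [-6.76906719e-04,  9.69734625e-01,  2.44160396e-01,
         7.10745732e+01],
       [ 9.99999504e-01,  4.77965265e-04,  8.74043946e-04,
         4.72997692e-01],
       [ 0.00000000e+00,  0.00000000e+00,  0.00000000e+00,
         1.00000000e+00]])}
collet []
cap []
ring []
nut []
jaw []
seat []
posts []
stop []
```

View pics/top0.png

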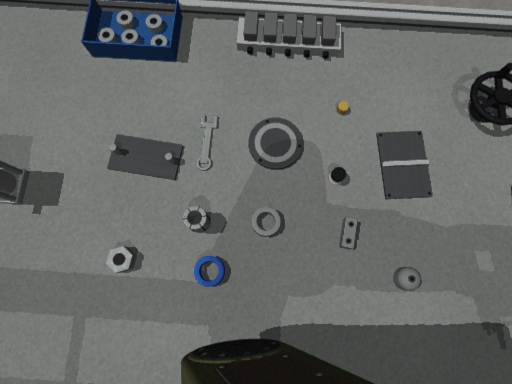

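View pics/scene0.png

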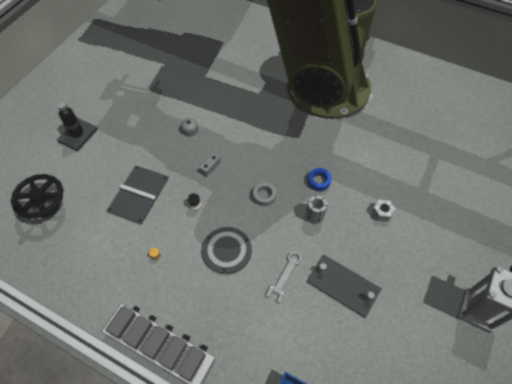

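The top view shows, as (col,row):
- **Loose parts:** collet (195,217), grey ring (266,222), nut (120,260), jaw (349,233), cap (407,279).
- **Plates:** posts (146,157), seat (276,143), stop (404,165).

There are two ring candidates. The grey one at (266,222) is the plain steel ring, and the blue one at (209,271) is the look-alike to leave alone.

Next I'll fit poses by matching silhouettes in both cameras.

```bash
cat > h.py <<'E'
from cell import manip
import numpy as np,cv2
from scipy.spatial.transform import Rotation as R
from scipy.optimize import minimize
def circ(d,z,n=32):
    a=np.arange(n)*2*np.pi/n;return np.c_[d/2*np.cos(a),d/2*np.sin(a),np.full(n,z)]
def box(x,y,z0,z1):
    return np.array([[sx*x/2,sy*y/2,z] for sx in(-1,1) for sy in(-1,1) for z in(z0,z1)])
def hexa(z):
    a=np.arange(6)*np.pi/3+np.pi/6;r=23/np.cos(np.pi/6);return np.c_[r*np.cos(a),r*np.sin(a),np.full(6,z)]
M=dict(collet=np.r_[circ(46,0),circ(46,65)],cap=np.r_[circ(46,0),circ(46,22),circ(38,30),circ(20,35)],
 ring=np.r_[circ(60,0),circ(60,24)],nut=np.r_[hexa(0),hexa(28)],jaw=box(24,60,0,28),seat=np.r_[circ(120,0),circ(120,10)],
 posts=np.r_[box(80,150,0,8),circ(16,38)+[0,60,0],circ(16,38)-[0,60,0]],stop=np.r_[box(150,100,0,8),box(10,100,8,16)])
def pose(c,st=None):
    m=manip.camera_model(c);K=m["intrinsics"]
    if c!="wrist": return K,np.array(m["origin"]),R.from_euler("xyz",m["orientation"]).as_matrix()
    T=m["tool_from_camera"];st=st or manip.read_state();Rt=R.from_euler("xyz",st["eef_rot"]).as_matrix()
    return K,Rt@T[:3,3]+st["eef_pos"],Rt@T[:3,:3]
def proj(P,cam):
    K,o,Rc=cam;q=(P-o)@Rc*[1,-1,-1];q=q@K.T;return q[:,:2]/q[:,2:]
def topl(uv,z,cam):
    K,o,Rc=cam;d=Rc@(np.linalg.inv(K)@[uv[0],uv[1],1]*[1,-1,-1]);return o+d*(z-o[2])/d[2]
def place(t,x,y,w,z=0):
    return M[t]@R.from_euler("z",w).as_matrix().T+[x,y,z]
def hullmask(uv,s=2):
    m=np.zeros((384*s,512*s),np.uint8);cv2.fillConvexPoly(m,cv2.convexHull(np.round((uv+.5)*s).astype(np.int32)),1);return m
def masks(t,c,seed,rad=25):
    l=[(np.hypot(*(np.array(d["centre"])[::-1]-seed)),d) for d in manip.outline_of(t,c)]
    l=[d for r,d in l if r<rad]
    if not l:return None
    m=l[0]["pixels"].astype(np.uint8)
    n,lab,s,_=cv2.connectedComponentsWithStats(m);m=lab==1+np.argmax(s[1:,4])
    v,u=np.nonzero(m);return hullmask(np.c_[u,v].astype(float))
def fit(t,obs,x0,z=0):
    def f(p):
        e=0
        for m,cam in obs:
            h=hullmask(proj(place(t,p[0],p[1],p[2],z),cam));e+=1-(h&m).sum()/max(1,(h|m).sum())
        return e/len(obs)
    best=min((minimize(f,[x0[0],x0[1],w],method="Nelder-Mead",options=dict(initial_simplex=[[x0[0]+a,x0[1]+b,w+c] for a,b,c in((0,0,0),(8,0,0),(0,8,0),(0,0,.3))],xatol=.05,fatol=1e-5)) for w in x0[2]),key=lambda r:r.fun)
    return best.x,best.fun
E
cat > m1.py <<'E'
from h import *
S=dict(collet=((195,217),(316,210)),cap=((407,279),(188,127)),ring=((266,222),(263,194)),nut=((120,260),(383,210)),jaw=((349,233),(208,164)),seat=((276,143),(226,250)),posts=((146,157),(344,285)),stop=((404,165),(138,194)))
cams={c:pose(c) for c in("top","scene")}
for c in cams:manip.camera(c)
for t,s in S.items():
    ob=[]
    x0=topl(s[0],M[t][:,2].max()*.7,cams["top"])
    W=[0] if t in("collet","cap","ring","seat") else ([0,.25,-.25] if t in("posts","stop") else [0,.5,1,-.5,-1,1.5])
    for c,sd in zip(cams,s):
        m=masks(t,c,sd)
        if m is None: print(t,c,"none");continue
        ob.append((m,cams[c]));p,e=fit(t,ob[-1:],[*x0[:2],W]);print(t,c,np.round(p,2),round(e,3))
    if len(ob)==2: p,e=fit(t,ob,[*x0[:2],W]);print(t,"both",np.round(p,2),round(e,3))
    if not ob: print(x0)
E
python3 m1.py
```

```text
collet top [4.2042e+02 1.4271e+02 3.0000e-01] 0.101
collet scene none
cap top [ 336.25 -282.33    0.41] 0.049
cap scene [ 3.3520e+02 -2.8273e+02  1.7000e-01] 0.04
cap both [ 335.56 -282.53    0.37] 0.05
ring top [4.3036e+02 4.8100e+00 1.0000e-01] 0.086
ring scene [ 4.2778e+02  4.0400e+00 -2.3000e-01] 0.15
ring both [4.3045e+02 4.7800e+00 1.0000e-01] 0.124
nut top [334.02 288.4   -0.64] 0.036
nut scene [333.86 286.96   0.44] 0.087
nut both [334.   288.36   1.45] 0.069
jaw top [ 415.65 -163.64    1.4 ] 0.072
jaw scene [ 415.68 -163.66   -1.68] 0.055
jaw both [ 416.5  -163.31   -1.69] 0.072
seat top [ 6.0616e+02 -4.7000e+00  7.0000e-02] 0.027
seat scene [ 6.0662e+02 -5.8500e+00  3.6000e-01] 0.027
seat both [ 6.0554e+02 -5.3100e+00  1.4000e-01] 0.031
posts top [ 5.5465e+02  2.7575e+02 -1.0000e-01] 0.046
posts scene [ 5.5576e+02  2.7530e+02 -9.0000e-02] 0.047
posts both [ 5.5541e+02  2.7542e+02 -9.0000e-02] 0.052
stop top [ 5.7665e+02 -2.8566e+02  1.2000e-01] 0.024
stop scene [ 5.7709e+02 -2.8713e+02  1.3000e-01] 0.026
stop both [ 5.7642e+02 -2.8657e+02  1.2000e-01] 0.034
```

```bash
cat > plan.py <<'E'
from h import *
def plan(wps,maxd=45.,maxa=9.5):
    """wps: (x,y,z,phi|None,gap_mm[,maxd]) tool down, phi=jaw opening direction (mod pi, nearest); or ('hold',n,gap)"""
    s=manip.read_state();p=np.array(s["eef_pos"]);Rt=R.from_euler("xyz",s["eef_rot"]);rows=[]
    print("at",np.round(p,1),"phi",round(np.arctan2(*Rt.as_matrix()[[1,0],2]),3),"q",np.round(s["joints"],2),"gap",round(s["finger_gap"],1),"t",round(s["clock"],2))
    for w in wps:
        if w[0]=="hold": rows+=[[0]*6+[w[2]/1e3]]*w[1];continue
        m=Rt.as_matrix();c=np.arctan2(m[1,2],m[0,2]);phi=c if w[3] is None else c+(w[3]-c+np.pi/2)%np.pi-np.pi/2
        if len(w)>6: phi+=w[6]*np.pi
        z=np.array([np.cos(phi),np.sin(phi),0]);x=np.array([0,0,-1.]);G0=np.c_[x,np.cross(z,x),z]
        # whole turn as an angle about the tool x, split in rows; tilt fix in the first
        a0=phi-c;tgt=np.array(w[:3],float);d=tgt-p
        n=max(1,int(np.ceil(np.linalg.norm(d)/(w[5] if len(w)>5 and w[5] else maxd))),int(np.ceil(abs(np.degrees(a0))/maxa)))
        for i in range(1,n+1):
            G=R.from_euler("z",-a0*(1-i/n))*R.from_matrix(G0);t=p+(tgt-p)/(n-i+1)
            sh=np.round(Rt.inv().apply(t-p)/1e3,4);rv=np.round((Rt.inv()*G).as_rotvec(degrees=True),2)
            rows.append([*sh,*rv,w[4]/1e3]);p=p+Rt.apply(sh*1e3);Rt=Rt*R.from_rotvec(rv,degrees=True)
    print(len(rows),"rows")
    for i in range(0,len(rows),5): print("["+",".join("%g"%(v+0) for r in rows[i:i+5] for v in r)+"]")
E
python3 - <<'E'
from plan import *
plan([(250,-380,200,-.12,94),(416,-163,130,-.12,94)])
E
```

```text
at [ 121.5 -536.4  205.4] phi -1.348 q [-1.41  0.3   1.52 -0.    1.32 -0.07] gap 93.8 t 2.25
15 rows
[0.0007,0.02,-0.0155,-8.8,0,0,0.094,0.0007,0.0221,-0.0123,-8.79,0,0,0.094,0.0007,0.0237,-0.0088,-8.8,0,0,0.094,0.0007,0.0248,-0.005,-8.79,0,0,0.094,0.0007,0.0253,-0.0012,-8.8,0,0,0.094]
[0.0006,0.0251,0.0027,-8.79,0,0,0.094,0.0007,0.0245,0.0066,-8.8,0,0,0.094,0.0006,0.0231,0.0102,-8.79,0,0,0.094,0.01,0.0336,0.0198,0,0,0,0.094,0.01,0.0336,0.0198,0,0,0,0.094]
[0.01,0.0336,0.0198,0,0,0,0.094,0.01,0.0336,0.0199,0,0,0,0.094,0.01,0.0336,0.0198,0,0,0,0.094,0.01,0.0337,0.0199,0,0,0,0.094,0.0101,0.0336,0.0198,0,0,0,0.094]
```

```bash
sed -i 's#/1e3,4);rv#/1e3,3);rv#; s#degrees=True),2)#degrees=True),1)#' plan.py
python3 - <<'E'
from plan import *
plan([(416,-163,150,-.12,94)])
E
```

```text
at [ 121.5 -536.4  205.4] phi -1.348 q [-1.41  0.3   1.52 -0.    1.32 -0.07] gap 93.8 t 2.25
11 rows
[0.005,0.034,-0.027,-6.4,0,0,0.094,0.005,0.036,-0.023,-6.4,0,0,0.094,0.005,0.039,-0.019,-6.4,0,0,0.094,0.005,0.041,-0.015,-6.4,0,0,0.094,0.005,0.042,-0.01,-6.4,0,0,0.094]
[0.005,0.043,-0.005,-6.4,0,0,0.094,0.005,0.043,-0.001,-6.4,0,0,0.094,0.005,0.043,0.004,-6.4,0,0,0.094,0.005,0.042,0.009,-6.4,0,0,0.094,0.005,0.041,0.014,-6.4,0,0,0.094]
[0.005,0.039,0.019,-6.4,0,0,0.094]
```

Request:
{"name": "step_arm", "arguments": {"commands": [0.005,0.034,-0.027,-6.4,0,0,0.094,0.005,0.036,-0.023,-6.4,0,0,0.094,0.005,0.039,-0.019,-6.4,0,0,0.094,0.005,0.041,-0.015,-6.4,0,0,0.094,0.005,0.042,-0.01,-6.4,0,0,0.094]}}

```text
clock: 2.88
eef_pos: [256.4, -365.5, 180.4]
eef_rot: [-0.212, 1.57, -0.998]
wrist_force: [-0.0, -0.3, 0.1]
finger_gap: 93.9
```

Request:
{"name": "step_arm", "arguments": {"commands": [0.005,0.043,-0.005,-6.4,0,0,0.094,0.005,0.043,-0.001,-6.4,0,0,0.094,0.005,0.043,0.004,-6.4,0,0,0.094,0.005,0.042,0.009,-6.4,0,0,0.094,0.005,0.041,0.014,-6.4,0,0,0.094]}}

```text
clock: 3.5
eef_pos: [389.6, -195.7, 155.5]
eef_rot: [-0.345, 1.57, -0.573]
wrist_force: [0.8, -0.1, -1.0]
finger_gap: 94.1
```

Request:
{"name": "step_arm", "arguments": {"commands": [0.005,0.039,0.019,-6.4,0,0,0.094,0,0,0,0,0,0,0.094]}}

```text
clock: 3.75
eef_pos: [417.2, -161.6, 150.2]
eef_rot: [2.511, 1.57, 2.396]
wrist_force: [-0.0, -0.3, 0.9]
finger_gap: 94.1
```

```bash
cat > look.py <<'E'
from h import *
import sys
def look(t,x,y,w,name=None,z=0,W=None):
    cam=pose("wrist");im=manip.camera("wrist").copy()
    c=proj(place(t,x,y,w,z),cam).mean(0);print("expect px",np.round(c))
    m=masks(t,"wrist",c,60)
    if m is None: print("no outline",[(round(d["score"],2),np.round(d["centre"])) for d in manip.find_in(t,"wrist")])
    else:
        p,e=fit(t,[(m,cam)],[x,y,W or [w]],z);print(t,np.round(p,2),round(e,3));
        cv2.polylines(im,[cv2.convexHull(np.round(proj(place(t,*p,z),cam)).astype(np.int32))],True,(255,0,0))
    cv2.polylines(im,[cv2.convexHull(np.round(proj(place(t,x,y,w,z),cam)).astype(np.int32))],True,(0,255,0))
    if name: cv2.imwrite(f"pics/{name}.png",im[:,:,::-1])
E
python3 - <<'E'
from look import *; from plan import plan
look("jaw",416,-163,1.45,"w1")
plan([(416,-163,60,-.12,94),(416,-163,5,-.12,94,25),("hold",4,50)])
E
```

```text
expect px [254. 185.]
jaw [ 418.14 -163.29    1.43] 0.033
at [ 416.1 -163.4  150.4] phi -0.12 q [-0.46  0.13  1.87 -0.    1.15 -0.34] gap 94.1 t 3.85
10 rows
[0.03,0,0,0,0,0,0.094,0.03,0,0,0,0,0,0.094,0.03,0,0,0,0,0,0.094,0.018,0,0,0,0,0,0.094,0.019,0,0,0,0,0,0.094]
[0.018,0,0,0,0,0,0.094,0,0,0,0,0,0,0.05,0,0,0,0,0,0,0.05,0,0,0,0,0,0,0.05,0,0,0,0,0,0,0.05]
```

View pics/w1.png

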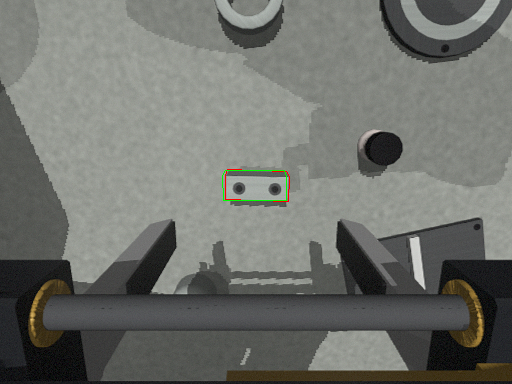

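The wrist view shows the jaw at (255,187). It's centred between the fingers, and the fit agrees to about 2 mm, so I'll grasp it.

Request:
{"name": "step_arm", "arguments": {"commands": [0.03,0,0,0,0,0,0.094,0.03,0,0,0,0,0,0.094,0.03,0,0,0,0,0,0.094,0.018,0,0,0,0,0,0.094,0.019,0,0,0,0,0,0.094], "squeeze": 30}}

```text
clock: 4.47
eef_pos: [415.8, -164.4, 23.1]
eef_rot: [-0.58, 1.57, -0.702]
wrist_force: [0.7, -0.3, -0.9]
finger_gap: 94.2
```

Request:
{"name": "step_arm", "arguments": {"commands": [0.018,0,0,0,0,0,0.094,0,0,0,0,0,0,0.05,0,0,0,0,0,0,0.05,0,0,0,0,0,0,0.05,0,0,0,0,0,0,0.05]}}

```text
clock: 5.1
eef_pos: [416.7, -163.5, 6.1]
eef_rot: [-0.315, 1.569, -0.435]
wrist_force: [-0.4, -0.3, 5.1]
finger_gap: 59.4
```

Run:
```python
from plan import *
# stop frame (576.5,-286.5,.12)
def st(x,y,w=.12): return 576.5+x*np.cos(w)-y*np.sin(w),-286.5+x*np.sin(w)+y*np.cos(w)
print(st(-40,0),st(40,0))
x,y=st(-40,0)
plan([(416,-163,120,None,50),(x,y,90,-1.451,50),(x,y,14.5,None,50,20)])
```

```text
(np.float64(536.7876545658454), np.float64(-291.28848829155675)) (np.float64(616.2123454341546), np.float64(-281.71151170844325))
at [ 416.7 -163.5    6.1] phi -0.119 q [-0.46  0.37  1.97  0.    0.8  -0.34] gap 59.4 t 5.1
16 rows
[-0.038,0,0,0,0.1,0,0.05,-0.038,0,0,0,0,0,0.05,-0.038,0,-0.001,0,0,0,0.05,0.003,-0.013,0.015,8.5,0,0,0.05,0.003,-0.01,0.017,8.5,0,0,0.05]
[0.003,-0.008,0.018,8.4,0,0,0.05,0.004,-0.005,0.019,8.5,0,0,0.05,0.003,-0.002,0.019,8.5,0,0,0.05,0.004,0.001,0.02,8.5,0,0,0.05,0.003,0.004,0.019,8.4,0,0,0.05]
[0.004,0.007,0.018,8.5,0,0,0.05,0.003,0.009,0.017,8.5,0,0,0.05,0.019,0,0,0,0,0,0.05,0.019,0,0,0,0,0,0.05,0.019,0,0,0,0,0,0.05]
[0.019,0,0,0,0,0,0.05]
```

Request:
{"name": "step_arm", "arguments": {"commands": [-0.038,0,0,0,0.1,0,0.05,-0.038,0,0,0,0,0,0.05,-0.038,0,-0.001,0,0,0,0.05,0.003,-0.013,0.015,8.5,0,0,0.05,0.003,-0.01,0.017,8.5,0,0,0.05]}}

```text
clock: 5.72
eef_pos: [442.8, -192.3, 113.8]
eef_rot: [-2.577, 1.57, -2.998]
wrist_force: [0.0, -0.4, -3.3]
finger_gap: 59.9
```

Request:
{"name": "step_arm", "arguments": {"commands": [0.003,-0.008,0.018,8.4,0,0,0.05,0.004,-0.005,0.019,8.5,0,0,0.05,0.003,-0.002,0.019,8.5,0,0,0.05,0.004,0.001,0.02,8.5,0,0,0.05,0.003,0.004,0.019,8.4,0,0,0.05]}}

```text
clock: 6.35
eef_pos: [509.7, -263.6, 95.8]
eef_rot: [-2.26, 1.568, 2.864]
wrist_force: [1.0, -0.7, -2.0]
finger_gap: 59.6
```

Request:
{"name": "step_arm", "arguments": {"commands": [0.004,0.007,0.018,8.5,0,0,0.05,0.003,0.009,0.017,8.5,0,0,0.05,0,0,0,0,0,0,0.05,0,0,0,0,0,0,0.05]}}

```text
clock: 6.85
eef_pos: [535.9, -290.4, 89.0]
eef_rot: [-1.974, 1.568, 2.861]
wrist_force: [-0.1, 1.0, -3.2]
finger_gap: 60.0
```

Run:
```python
from plan import *
from look import look
look("stop",576.5,-286.5,.12,"w2")
x,y=536.8,-291.3
plan([(x,y,90,-1.451,50),(x,y,14.5,None,50,20)])
```

```text
expect px [257. 145.]
stop [ 5.7849e+02 -2.8566e+02  1.1000e-01] 0.094
at [ 536.1 -290.5   89.4] phi -1.449 q [-0.56  0.54  1.46 -0.    1.14  0.89] gap 59.9 t 6.95
5 rows
[-0.001,0.001,0.001,0.1,0,0.1,0.05,0.019,0,0,0,0,0,0.05,0.019,0,0,0,0,0,0.05,0.019,0,0,0,0,0,0.05,0.019,0,0,0,0,0,0.05]
```

View pics/w2.png

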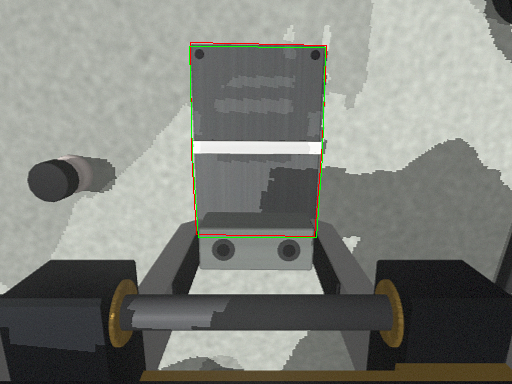

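The jaw is held square, and the stop plate fits at about (577.5,-286). Lowering, then releasing.

Request:
{"name": "step_arm", "arguments": {"commands": [0,0,0.001,0.1,0,0,0.05,0.019,0,0,0,0,0,0.05,0.019,0,0,0,0,0,0.05,0.019,0,0,0,0,0,0.05,0.014,0,0,0,0,0,0.05]}}

```text
clock: 7.58
eef_pos: [535.9, -291.6, 16.2]
eef_rot: [-2.023, 1.567, 2.808]
wrist_force: [-0.2, -0.3, -2.4]
finger_gap: 60.0
```

Request:
{"name": "step_arm", "arguments": {"commands": [0.004,0,0,0,0,0,0.05,0,0,0,0,0,0,0.05,0,0,0,0,0,0,0.07,0,0,0,0,0,0,0.08]}}

```text
clock: 8.07
eef_pos: [536.6, -292.1, 14.5]
eef_rot: [-1.511, 1.57, -2.964]
wrist_force: [0.1, -0.1, -0.6]
finger_gap: 76.6
```

Run:
```python
from plan import *
# nut hex yaw from top: -.64 ->flat normals at -.64+k*60deg ; candidates
print(np.array([-.64,.44,1.45])%(np.pi/3))
plan([(537,-291,130,None,94),(334,288,150,-.6,94)])
```

```text
[0.40719755 0.44       0.40280245]
at [ 536.6 -292.1   14.5] phi -1.453 q [-0.56  0.64  1.49 -0.    1.    0.9 ] gap 76.6 t 8.07
17 rows
[-0.039,0,0,0,0,0.1,0.094,-0.038,0,-0.001,0,0,0,0.094,-0.039,0.001,0,0,0,0,0.094,-0.001,-0.01,-0.043,-3.5,0,0,0.094,-0.001,-0.007,-0.043,-3.5,0,0,0.094]
[-0.001,-0.004,-0.044,-3.5,0,0,0.094,-0.002,-0.002,-0.044,-3.5,0,0,0.094,-0.001,0.001,-0.044,-3.4,0,0,0.094,-0.002,0.004,-0.044,-3.5,0,0,0.094,-0.001,0.006,-0.043,-3.5,0,0,0.094]
[-0.002,0.009,-0.043,-3.5,0,0,0.094,-0.001,0.012,-0.042,-3.5,0,0,0.094,-0.002,0.014,-0.041,-3.5,0,0,0.094,-0.001,0.017,-0.041,-3.5,0,0,0.094,-0.002,0.019,-0.039,-3.5,0,0,0.094]
[-0.001,0.021,-0.038,-3.5,0,0,0.094,-0.002,0.024,-0.037,-3.5,0,0,0.094]
```

Request:
{"name": "step_arm", "arguments": {"commands": [-0.039,0,0,0,0,0.1,0.094,-0.038,0,-0.001,0,0,0,0.094,-0.039,0.001,0,0,0,0,0.094,-0.001,-0.01,-0.043,-3.5,0,0,0.094,-0.001,-0.007,-0.043,-3.5,0,0,0.094]}}

```text
clock: 8.7
eef_pos: [507.4, -207.5, 132.7]
eef_rot: [1.247, 1.57, -0.082]
wrist_force: [-0.3, -0.2, -0.7]
finger_gap: 94.1
```

Request:
{"name": "step_arm", "arguments": {"commands": [-0.001,-0.004,-0.044,-3.5,0,0,0.094,-0.002,-0.002,-0.044,-3.5,0,0,0.094,-0.001,0.001,-0.044,-3.4,0,0,0.094,-0.002,0.004,-0.044,-3.5,0,0,0.094,-0.001,0.006,-0.043,-3.5,0,0,0.094]}}

```text
clock: 9.32
eef_pos: [434.4, 0.3, 139.8]
eef_rot: [1.32, 1.57, 0.295]
wrist_force: [0.6, 0.1, 1.1]
finger_gap: 93.5
```

Request:
{"name": "step_arm", "arguments": {"commands": [-0.002,0.009,-0.043,-3.5,0,0,0.094,-0.001,0.012,-0.042,-3.5,0,0,0.094,-0.002,0.014,-0.041,-3.5,0,0,0.094,-0.001,0.017,-0.041,-3.5,0,0,0.094,-0.002,0.019,-0.039,-3.5,0,0,0.094]}}

```text
clock: 9.95
eef_pos: [362.6, 207.1, 147.9]
eef_rot: [1.416, 1.569, 0.696]
wrist_force: [0.5, 0.7, 0.2]
finger_gap: 94.1
```

Request:
{"name": "step_arm", "arguments": {"commands": [-0.001,0.021,-0.038,-3.5,0,0,0.094,-0.002,0.024,-0.037,-3.5,0,0,0.094,0,0,0,0,0,0,0.094]}}

```text
clock: 10.32
eef_pos: [333.2, 290.1, 150.7]
eef_rot: [1.618, 1.57, 1.023]
wrist_force: [-0.3, -0.0, -0.1]
finger_gap: 93.9
```

Run:
```python
from look import *; from plan import plan
look("nut",334,288,.405,"w3",W=[.4,.6,.2,0,-.3])
plan([(334,288,60,-.64,94),(334,288,5,None,94,25),("hold",4,36)])
```

```text
expect px [257. 184.]
nut [334.53 289.06   0.38] 0.024
at [333.9 288.1 150.5] phi -0.599 q [0.63 0.11 1.88 0.   1.15 1.23] gap 94.0 t 10.43
10 rows
[0.03,0,0,0.8,0,0,0.094,0.03,0,0,0.8,0,0,0.094,0.03,0,0,0.8,0,0,0.094,0.018,0,0,0,0,0,0.094,0.019,0,0,0,0,0,0.094]
[0.018,0,0,0,0,0,0.094,0,0,0,0,0,0,0.036,0,0,0,0,0,0,0.036,0,0,0,0,0,0,0.036,0,0,0,0,0,0,0.036]
```

View pics/w3.png

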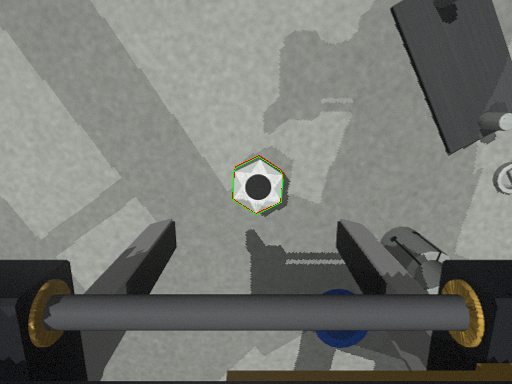

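The nut at (258,186) has its flats in line with the fingers, and the blue ring is clear. Grasping, then lifting.

Request:
{"name": "step_arm", "arguments": {"commands": [0.03,0,0,0.8,0,0,0.094,0.03,0,0,0.8,0,0,0.094,0.03,0,0,0.8,0,0,0.094,0.018,0,0,0,0,0,0.094,0.019,0,0,0,0,0,0.094]}}

```text
clock: 11.05
eef_pos: [334.5, 287.2, 22.9]
eef_rot: [1.706, 1.57, 1.062]
wrist_force: [-0.2, -0.5, -0.2]
finger_gap: 94.0
```

Request:
{"name": "step_arm", "arguments": {"commands": [0.018,0,0,0,0,0,0.094,0,0,0,0,0,0,0.036,0,0,0,0,0,0,0.036,0,0,0,0,0,0,0.036,0,0,0,0,0,0,0.036]}}

```text
clock: 11.68
eef_pos: [334.1, 288.4, 5.9]
eef_rot: [1.569, 1.57, 0.928]
wrist_force: [-0.9, -0.0, -0.6]
finger_gap: 57.3
```

Run:
```python
from plan import *
w=.115;x,y=577.5+40*np.cos(w),-286+40*np.sin(w);print(x,y)
plan([(334,288,150,None,36),(x,y,110,-1.456,36)])
```

```text
617.2357913725687 -281.4101324642534
at [334.1 288.4   5.9] phi -0.641 q [0.63 0.36 1.99 0.   0.8  1.27] gap 57.3 t 11.68
19 rows
[-0.036,0,0,0,0,-0.1,0.036,-0.036,0,0,0,0,0,0.036,-0.036,0,0,0,0,0,0.036,-0.036,0,0,0,0,0,0.036,0.003,-0.019,0.038,3.1,0,0,0.036]
[0.003,-0.017,0.039,3.1,0,0,0.036,0.003,-0.015,0.04,3.1,0,0,0.036,0.003,-0.013,0.04,3.1,0,0,0.036,0.003,-0.011,0.041,3.2,0,0,0.036,0.003,-0.008,0.042,3.1,0,0,0.036]
[0.002,-0.006,0.042,3.1,0,0,0.036,0.003,-0.004,0.042,3.1,0,0,0.036,0.002,-0.001,0.042,3.1,0,0,0.036,0.003,0.001,0.042,3.1,0,0,0.036,0.002,0.003,0.042,3.1,0,0,0.036]
[0.003,0.005,0.042,3.1,0,0,0.036,0.002,0.008,0.042,3.2,0,0,0.036,0.003,0.01,0.042,3.1,0,0,0.036,0.002,0.012,0.04,3.1,0,0,0.036]
```

Request:
{"name": "step_arm", "arguments": {"commands": [0,0,0,0,0,0,0.036,0,0,0,0,0,0,0.036,0,0,0,0,0,0,0.036]}}

```text
clock: 12.05
eef_pos: [334.0, 288.4, 5.7]
eef_rot: [1.831, 1.57, 1.19]
wrist_force: [-0.7, -0.6, 5.3]
finger_gap: 45.9
```

Request:
{"name": "step_arm", "arguments": {"commands": [-0.036,0,0,0,0,0,0.036,-0.036,0,0,0,0,0,0.036,-0.036,0,0,0,0,0,0.036,-0.036,0,0,0,0,0,0.036,0.003,-0.019,0.038,3.1,0,0,0.036]}}

```text
clock: 12.68
eef_pos: [353.5, 251.5, 148.6]
eef_rot: [1.359, 1.566, 0.666]
wrist_force: [0.8, -0.3, -4.1]
finger_gap: 45.7
```

Request:
{"name": "step_arm", "arguments": {"commands": [0.003,-0.017,0.039,3.1,0,0,0.036,0.003,-0.015,0.04,3.1,0,0,0.036,0.003,-0.013,0.04,3.1,0,0,0.036,0.003,-0.011,0.041,3.2,0,0,0.036,0.003,-0.008,0.042,3.1,0,0,0.036]}}

```text
clock: 13.3
eef_pos: [447.5, 58.5, 130.9]
eef_rot: [-2.691, 1.57, 2.623]
wrist_force: [0.8, -0.1, -3.4]
finger_gap: 46.0
```

Request:
{"name": "step_arm", "arguments": {"commands": [0.002,-0.006,0.042,3.1,0,0,0.036,0.003,-0.004,0.042,3.1,0,0,0.036,0.002,-0.001,0.042,3.1,0,0,0.036,0.003,0.001,0.042,3.1,0,0,0.036,0.002,0.003,0.042,3.1,0,0,0.036]}}

```text
clock: 13.92
eef_pos: [541.4, -130.0, 118.5]
eef_rot: [-2.535, 1.569, 2.508]
wrist_force: [0.7, -0.2, -2.9]
finger_gap: 45.8
```

Request:
{"name": "step_arm", "arguments": {"commands": [0.003,0.005,0.042,3.1,0,0,0.036,0.002,0.008,0.042,3.2,0,0,0.036,0.003,0.01,0.042,3.1,0,0,0.036,0.002,0.012,0.04,3.1,0,0,0.036,0,0,0,0,0,0,0.036]}}

```text
clock: 14.55
eef_pos: [616.3, -283.2, 107.3]
eef_rot: [-2.269, 1.569, 2.556]
wrist_force: [-0.6, 0.2, -3.5]
finger_gap: 45.9
```

Run:
```python
from plan import *
plan([(617,-281.5,80,-1.456,36),(617,-281.5,14.5,None,36,22)])
```

```text
at [ 616.3 -283.2  107.3] phi -1.459 q [-0.48  0.67  1.21  0.    1.26  0.97] gap 45.9 t 14.55
4 rows
[0.027,0.001,-0.002,-0.2,-0.1,0.1,0.036,0.022,0,0,0,0,0,0.036,0.022,0,0,0,0,0,0.036,0.022,0,0,0,0,0,0.036]
```

Request:
{"name": "step_arm", "arguments": {"commands": [0.027,0.001,-0.002,0,0,0,0.036,0.022,0,0,0,0,0,0.036,0.022,0,0,0,0,0,0.036,0.018,0,0,0,0,0,0.036,0.004,0,0,0,0,0,0.036]}}

```text
clock: 15.18
eef_pos: [616.8, -278.6, 14.7]
eef_rot: [-2.32, 1.569, 2.508]
wrist_force: [-0.7, -0.2, -2.9]
finger_gap: 45.6
```

Request:
{"name": "step_arm", "arguments": {"commands": [0,0,0,0,0,0,0.036,0,0,0,0,0,0,0.06,0,0,0,0,0,0,0.075,0,0,0,0,0,0,0.075]}}

```text
clock: 15.68
eef_pos: [617.6, -279.2, 16.8]
eef_rot: [1.432, 1.57, -0.024]
wrist_force: [-0.7, 0.6, -0.1]
finger_gap: 72.6
```

Run:
```python
from plan import *
plan([(617,-282,130,None,94),(430,5,150,-.09,94)])
```

```text
at [ 617.6 -279.2   16.8] phi -1.456 q [-0.48  0.77  1.27  0.    1.1   0.98] gap 72.6 t 15.68
12 rows
[-0.038,0,0.001,0,0,-0.1,0.094,-0.038,0,0.001,0,0,0,0.094,-0.037,-0.001,0.001,0,0,0,0.094,-0.002,-0.017,-0.034,-8.7,0,0.1,0.094,-0.002,-0.012,-0.036,-8.7,0,0,0.094]
[-0.002,-0.006,-0.038,-8.7,0,0,0.094,-0.002,0,-0.038,-8.7,0,0,0.094,-0.002,0.006,-0.038,-8.7,0,0,0.094,-0.003,0.011,-0.036,-8.7,0,0,0.094,-0.002,0.016,-0.034,-8.7,0,0,0.094]
[-0.003,0.022,-0.032,-8.7,0,0,0.094,-0.002,0.026,-0.028,-8.7,0,0,0.094]
```

Request:
{"name": "step_arm", "arguments": {"commands": [-0.038,0,0.001,0,0,0,0.094,-0.038,0,0.001,0,0,0,0.094,-0.037,-0.001,0.001,0,0,0,0.094,-0.002,-0.017,-0.034,-8.7,0,0.1,0.094,-0.002,-0.012,-0.036,-8.7,0,0,0.094]}}

```text
clock: 16.3
eef_pos: [574.3, -218.2, 133.8]
eef_rot: [1.287, 1.568, 0.139]
wrist_force: [0.2, 0.2, 0.6]
finger_gap: 94.3
```

Request:
{"name": "step_arm", "arguments": {"commands": [-0.002,-0.006,-0.038,-8.7,0,0,0.094,-0.002,0,-0.038,-8.7,0,0,0.094,-0.002,0.006,-0.038,-8.7,0,0,0.094,-0.003,0.011,-0.036,-8.7,0,0,0.094,-0.002,0.016,-0.034,-8.7,0,0,0.094]}}

```text
clock: 16.92
eef_pos: [470.8, -58.3, 144.6]
eef_rot: [0.613, 1.568, 0.225]
wrist_force: [1.1, 0.6, 0.2]
finger_gap: 94.1
```

Request:
{"name": "step_arm", "arguments": {"commands": [-0.003,0.022,-0.032,-8.7,0,0,0.094,-0.002,0.026,-0.028,-8.7,0,0,0.094,0,0,0,0,0,0,0.094]}}

```text
clock: 17.3
eef_pos: [428.7, 6.6, 149.8]
eef_rot: [0.337, 1.568, 0.251]
wrist_force: [0.0, -0.7, 0.3]
finger_gap: 94.1
```

Run:
```python
from look import *; from plan import plan
look("ring",430,5,0,"w4")
plan([(430,5,60,-.09,94),(430,5,5,None,94,25),("hold",5,50)])
```

```text
expect px [256. 184.]
ring [ 4.3023e+02  5.7300e+00 -9.0000e-02] 0.022
at [429.7   5.2 149.6] phi -0.091 q [-0.07  0.09  1.91  0.    1.14  0.02] gap 93.8 t 17.4
10 rows
[0.045,0,0,0,0.2,0,0.094,0.045,0,0,0,0,0,0.094,0.018,0,0,0,0,0,0.094,0.018,0,0,0,0,0,0.094,0.019,0,0,0,0,0,0.094]
[0,0,0,0,0,0,0.05,0,0,0,0,0,0,0.05,0,0,0,0,0,0,0.05,0,0,0,0,0,0,0.05,0,0,0,0,0,0,0.05]
```

View pics/w4.png

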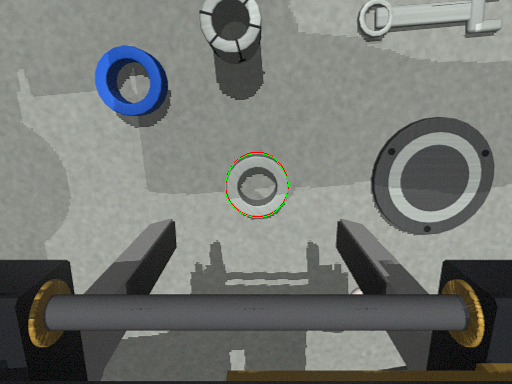

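This is the grey plain ring at (257,186). It's centred in the grip, and the blue look-alike at (130,80) stays clear. Grasping.

Request:
{"name": "step_arm", "arguments": {"commands": [0.045,0,0,0,0.2,0,0.094,0.045,0,0,0,0,0,0.094,0.018,0,0,0,0,0,0.094,0.018,0,0,0,0,0,0.094,0.019,0,0,0,0,0,0.094]}}

```text
clock: 18.02
eef_pos: [429.9, 4.6, 3.4]
eef_rot: [2.655, 1.569, 2.563]
wrist_force: [-0.4, 0.4, -0.4]
finger_gap: 93.9
```

Request:
{"name": "step_arm", "arguments": {"commands": [0,0,0,0,0,0,0.05,0,0,0,0,0,0,0.05,0,0,0,0,0,0,0.05,0,0,0,0,0,0,0.05,0,0,0,0,0,0,0.05]}}

```text
clock: 18.65
eef_pos: [429.7, 5.4, 4.6]
eef_rot: [2.306, 1.57, 2.217]
wrist_force: [-0.8, -0.2, 6.3]
finger_gap: 59.1
```

Run:
```python
from plan import *
plan([(430,5,150,None,50),(555,275.5,120,-.09,50)])
```

```text
at [429.7   5.4   4.6] phi -0.09 q [-0.07  0.34  2.02  0.    0.78  0.02] gap 59.1 t 18.65
11 rows
[-0.036,0,0,0,0,0,0.05,-0.036,0,0,0,0,0,0.05,-0.037,0,0,0,0,0,0.05,-0.036,0,0,0,0,0,0.05,0.004,0.04,0.014,0,0,0,0.05]
[0.004,0.04,0.014,0,0,0,0.05,0.004,0.04,0.015,0,0,0,0.05,0.004,0.04,0.014,0,0,0,0.05,0.005,0.04,0.015,0,0,0,0.05,0.004,0.04,0.014,0,0,0,0.05]
[0.005,0.04,0.015,0,0,0,0.05]
```

Request:
{"name": "step_arm", "arguments": {"commands": [-0.036,0,0,0,0,0,0.05,-0.036,0,0,0,0,0,0.05,-0.037,0,0,0,0,0,0.05,-0.036,0,0,0,0,0,0.05,0.004,0.04,0.014,0,0,0,0.05]}}

```text
clock: 19.27
eef_pos: [448.1, 43.2, 147.8]
eef_rot: [0.369, 1.568, 0.277]
wrist_force: [0.4, 0.1, -4.3]
finger_gap: 58.8
```

Request:
{"name": "step_arm", "arguments": {"commands": [0.004,0.04,0.014,0,0,0,0.05,0.004,0.04,0.015,0,0,0,0.05,0.004,0.04,0.014,0,0,0,0.05,0.005,0.04,0.015,0,0,0,0.05,0.004,0.04,0.014,0,0,0,0.05]}}

```text
clock: 19.9
eef_pos: [536.6, 237.9, 123.4]
eef_rot: [3.046, 1.568, 2.956]
wrist_force: [1.2, -0.9, -2.9]
finger_gap: 59.0
```

Request:
{"name": "step_arm", "arguments": {"commands": [0.005,0.04,0.015,0,0,0,0.05,0,0,0,0,0,0,0.05,0,0,0,0,0,0,0.05]}}

```text
clock: 20.27
eef_pos: [554.6, 274.7, 118.6]
eef_rot: [3.12, 1.568, 3.031]
wrist_force: [-0.4, -0.5, -3.4]
finger_gap: 59.2
```

Run:
```python
from plan import *
from look import look
look("posts",555.2,275.5,-.09,"w5")
plan([(555.2,275.5,60,-.09,50),(555.2,275.5,13.5,None,50,20)])
```

```text
expect px [256. 192.]
posts [ 5.5584e+02  2.7709e+02 -1.0000e-01] 0.389
at [554.9 274.3 119.3] phi -0.09 q [0.4  0.53 1.4  0.   1.21 0.49] gap 58.7 t 20.38
5 rows
[0.03,0.001,0,0,-0.1,0,0.05,0.029,0,0,0,0,0,0.05,0.016,0,0,0,0,0,0.05,0.015,0,0,0,0,0,0.05,0.016,0,0,0,0,0,0.05]
```

View pics/w5.png

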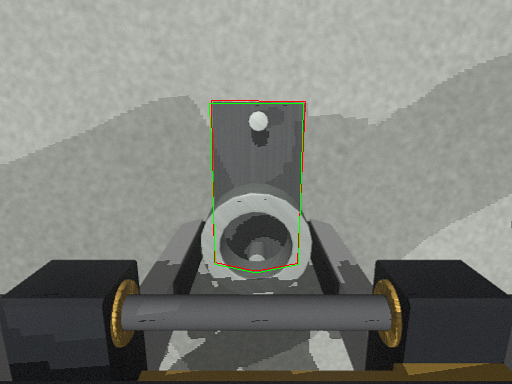

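The plate outline fits, with the far post at (258,121) and the ring centred over the plate. Lowering and releasing.

Request:
{"name": "step_arm", "arguments": {"commands": [0.03,0.002,0.001,0,0,0,0.05,0.029,0,0,0,0,0,0.05,0.016,0,0,0,0,0,0.05,0.015,0,0,0,0,0,0.05,0.012,0,0,0,0,0,0.05]}}

```text
clock: 21.0
eef_pos: [556.3, 277.1, 17.0]
eef_rot: [2.377, 1.569, 2.287]
wrist_force: [0.4, 0.3, -3.6]
finger_gap: 58.9
```

Request:
{"name": "step_arm", "arguments": {"commands": [0.004,0,0,0,0,0,0.05,0,0,0,0,0,0,0.05,0,0,0,0,0,0,0.07,0,0,0,0,0,0,0.08]}}

```text
clock: 21.5
eef_pos: [556.5, 277.4, 13.9]
eef_rot: [1.979, 1.569, 1.89]
wrist_force: [-0.1, 0.2, 0.7]
finger_gap: 75.7
```

Run:
```python
from plan import *
plan([(555,276,130,None,94),(420.5,143,200,.6,94)])
```

```text
at [556.5 277.4  13.9] phi -0.09 q [0.4  0.67 1.46 0.   1.02 0.49] gap 75.7 t 21.5
8 rows
[-0.039,0,0,0,0,-0.1,0.094,-0.039,-0.001,-0.001,0,0,0,0.094,-0.038,0,0,0,0,0,0.094,-0.014,-0.029,-0.025,-7.9,0,0,0.094,-0.014,-0.025,-0.028,-7.9,0,0,0.094]
[-0.014,-0.021,-0.031,-7.9,0,0,0.094,-0.014,-0.017,-0.034,-7.9,0,0,0.094,-0.014,-0.012,-0.037,-7.9,0,0,0.094]
```

Request:
{"name": "step_arm", "arguments": {"commands": [-0.039,0,0,0,0,0,0.094,-0.039,-0.001,-0.001,0,0,0,0.094,-0.038,0,0,0,0,0,0.094,-0.014,-0.029,-0.025,-7.9,0,0,0.094,-0.014,-0.025,-0.028,-7.9,0,0,0.094]}}

```text
clock: 22.12
eef_pos: [500.4, 222.6, 158.2]
eef_rot: [1.811, 1.569, 2.002]
wrist_force: [0.3, -0.1, -0.2]
finger_gap: 94.2
```

Request:
{"name": "step_arm", "arguments": {"commands": [-0.014,-0.021,-0.031,-7.9,0,0,0.094,-0.014,-0.017,-0.034,-7.9,0,0,0.094,-0.014,-0.012,-0.037,-7.9,0,0,0.094,0,0,0,0,0,0,0.094]}}

```text
clock: 22.62
eef_pos: [419.5, 141.7, 201.0]
eef_rot: [0.286, 1.568, 0.886]
wrist_force: [-0.8, 1.0, 0.0]
finger_gap: 94.2
```

Run:
```python
from look import *; from plan import plan
look("collet",420.4,142.7,0,"w6")
plan([(420.4,142.7,100,.6,94),(420.4,142.7,32,None,94,25),("hold",5,36)])
```

```text
expect px [256. 176.]
collet [4.2170e+02 1.4303e+02 2.1000e-01] 0.056
at [420.3 142.7 199.8] phi 0.598 q [ 0.24  0.07  1.81  0.    1.26 -0.35] gap 93.8 t 22.73
11 rows
[0.033,0,0,0,0,-0.1,0.094,0.033,0,0,-0.1,0,0,0.094,0.034,0,0,0,0,0,0.094,0.023,0,0,0,0,0,0.094,0.022,0,0,0,0,0,0.094]
[0.023,0,0,0,0,0,0.094,0,0,0,0,0,0,0.036,0,0,0,0,0,0,0.036,0,0,0,0,0,0,0.036,0,0,0,0,0,0,0.036]
[0,0,0,0,0,0,0.036]
```

View pics/w6.png

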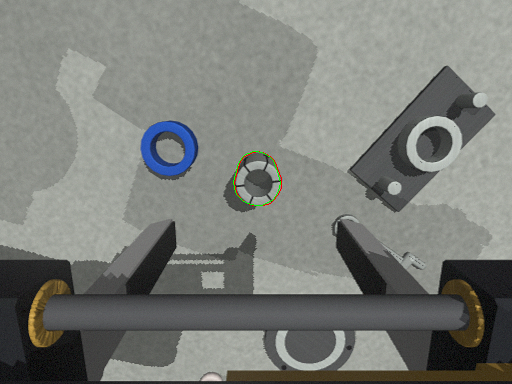

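The ring sits midway between the posts at (434,143), and the collet at (258,179) is centred. Grasping.

Request:
{"name": "step_arm", "arguments": {"commands": [0.033,0,0.001,0,0,0,0.094,0.033,0,0,0,0,0,0.094,0.034,0,0,0,0,0,0.094,0.023,0,0,0,0,0,0.094,0.022,0,0,0,0,0,0.094]}}

```text
clock: 23.35
eef_pos: [420.7, 143.8, 52.8]
eef_rot: [2.243, 1.568, 2.842]
wrist_force: [0.2, 0.9, 0.1]
finger_gap: 93.8
```

Request:
{"name": "step_arm", "arguments": {"commands": [0.023,0,0,0,0,0,0.094,0,0,0,0,0,0,0.036,0,0,0,0,0,0,0.036,0,0,0,0,0,0,0.036,0,0,0,0,0,0,0.036]}}

```text
clock: 23.98
eef_pos: [420.8, 143.4, 31.8]
eef_rot: [1.5, 1.569, 2.1]
wrist_force: [-0.4, 0.8, 0.0]
finger_gap: 57.3
```

Request:
{"name": "step_arm", "arguments": {"commands": [0,0,0,0,0,0,0.036,0,0,0,0,0,0,0.036,0,0,0,0,0,0,0.036]}}

```text
clock: 24.35
eef_pos: [420.8, 143.4, 31.6]
eef_rot: [1.572, 1.569, 2.172]
wrist_force: [1.4, 1.1, 5.2]
finger_gap: 45.6
```

Run:
```python
from plan import *
plan([(420.5,143,150,None,36),(606,-5.3,120,.6,36)])
```

```text
at [420.8 143.4  31.6] phi 0.6 q [ 0.25  0.31  1.97  0.    0.86 -0.36] gap 45.6 t 24.35
9 rows
[-0.039,0,0,0,0,-0.1,0.036,-0.04,0,0,0,0,0,0.036,-0.039,0,0,0,0,0,0.036,0.005,-0.038,0.011,0,0,0,0.036,0.005,-0.038,0.012,0,0,0,0.036]
[0.005,-0.038,0.011,0,0,0,0.036,0.005,-0.038,0.012,0,0,0,0.036,0.005,-0.038,0.011,0,0,0,0.036,0.005,-0.037,0.012,0,0,0,0.036]
```

Request:
{"name": "step_arm", "arguments": {"commands": [-0.039,0,0,0,0,0,0.036,-0.04,0,0,0,0,0,0.036,-0.039,0,0,0,0,0,0.036,0.005,-0.038,0.011,0,0,0,0.036,0.005,-0.038,0.012,0,0,0,0.036]}}

```text
clock: 24.98
eef_pos: [482.7, 92.8, 138.8]
eef_rot: [2.169, 1.568, 2.769]
wrist_force: [0.6, 0.0, -5.2]
finger_gap: 45.1
```

Request:
{"name": "step_arm", "arguments": {"commands": [0.005,-0.038,0.011,0,0,0,0.036,0.005,-0.038,0.012,0,0,0,0.036,0.005,-0.038,0.011,0,0,0,0.036,0.005,-0.037,0.012,0,0,0,0.036,0,0,0,0,0,0,0.036]}}

```text
clock: 25.6
eef_pos: [605.8, -6.8, 116.7]
eef_rot: [2.333, 1.566, 2.93]
wrist_force: [-0.7, 0.0, -5.0]
finger_gap: 45.6
```

Run:
```python
from look import *; from plan import plan
look("seat",606,-5.3,0,"w7")
plan([(606,-5.3,80,.6,36),(606,-5.3,42.5,None,36,20)])
```

```text
expect px [257. 186.]
seat [ 6.0667e+02 -4.7900e+00  2.8000e-01] 0.165
at [604.8  -5.1 117.6] phi 0.599 q [-0.07  0.5   1.45  0.    1.19 -0.67] gap 45.4 t 25.7
3 rows
[0.038,-0.001,0.001,0,-0.2,-0.2,0.036,0.019,0,0,0,0,0,0.036,0.018,0,0,0,0,0,0.036]
```

View pics/w7.png

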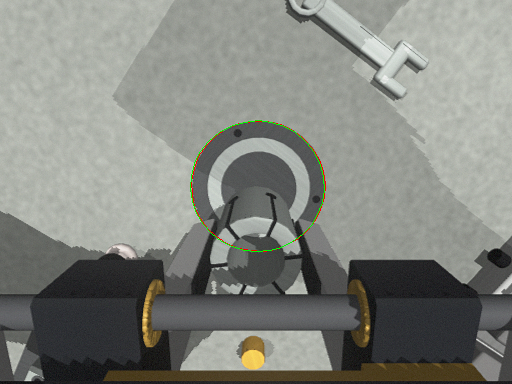

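Request:
{"name": "step_arm", "arguments": {"commands": [0.038,-0.001,0.001,0,-0.2,-0.2,0.036,0.019,0,0,0,0,0,0.036,0.014,0,0,0,0,0,0.036,0.004,0,0,0,0,0,0.036,0,0,0,0,0,0,0.036]}}

```text
clock: 26.32
eef_pos: [607.4, -5.4, 44.3]
eef_rot: [-0.566, 1.567, 0.034]
wrist_force: [0.4, -0.0, -5.8]
finger_gap: 45.2
```

Request:
{"name": "step_arm", "arguments": {"commands": [0,0,0,0,0,0,0.05,0,0,0,0,0,0,0.06,0,0,0,0,0,0,0.075,0,0,0,0,0,0,0.075]}}

```text
clock: 26.82
eef_pos: [607.2, -5.4, 44.1]
eef_rot: [-0.557, 1.567, 0.043]
wrist_force: [0.0, -0.0, -0.3]
finger_gap: 73.8
```

Run:
```python
from plan import *
plan([(606,-5.3,150,None,75),(336,-282.5,150,.0,94)])
```

```text
at [607.2  -5.4  44.1] phi 0.6 q [-0.07  0.59  1.5   0.    1.05 -0.67] gap 73.8 t 26.82
12 rows
[-0.035,0,0,0,0.2,0.1,0.075,-0.035,0,0,0,0,0,0.075,-0.036,0.001,-0.001,0,0,0,0.075,0,-0.009,-0.042,3.8,0,0,0.094,0,-0.011,-0.041,3.8,0,0,0.094]
[0,-0.014,-0.041,3.9,0,0,0.094,0,-0.017,-0.04,3.8,0,0,0.094,0,-0.019,-0.038,3.8,0,0,0.094,0,-0.022,-0.037,3.8,0,0,0.094,0,-0.024,-0.036,3.8,0,0,0.094]
[0,-0.027,-0.034,3.8,0,0,0.094,0,-0.028,-0.032,3.9,0,0,0.094]
```

Request:
{"name": "step_arm", "arguments": {"commands": [-0.035,0,0,0,0.2,0.1,0.075,-0.035,0,0,0,0,0,0.075,-0.036,0.001,-0.001,0,0,0,0.075,0,-0.009,-0.042,3.8,0,0,0.094,0,-0.011,-0.041,3.8,0,0,0.094]}}

```text
clock: 27.45
eef_pos: [545.6, -67.2, 150.2]
eef_rot: [-2.189, 1.57, -1.723]
wrist_force: [0.5, 0.0, 0.4]
finger_gap: 91.4
```

Request:
{"name": "step_arm", "arguments": {"commands": [0,-0.014,-0.041,3.9,0,0,0.094,0,-0.017,-0.04,3.8,0,0,0.094,0,-0.019,-0.038,3.8,0,0,0.094,0,-0.022,-0.037,3.8,0,0,0.094,0,-0.024,-0.036,3.8,0,0,0.094]}}

```text
clock: 28.08
eef_pos: [394.7, -221.7, 150.3]
eef_rot: [-2.132, 1.57, -2.0]
wrist_force: [-1.1, -0.3, 0.2]
finger_gap: 94.1
```

Request:
{"name": "step_arm", "arguments": {"commands": [0,-0.027,-0.034,3.8,0,0,0.094,0,-0.028,-0.032,3.9,0,0,0.094,0,0,0,0,0,0,0.094]}}

```text
clock: 28.45
eef_pos: [334.3, -283.5, 150.4]
eef_rot: [-2.14, 1.57, -2.145]
wrist_force: [0.1, -0.0, 0.1]
finger_gap: 94.1
```

Run:
```python
from look import *; from plan import plan
look("cap",336,-282.5,0)
plan([(336,-282.5,60,0,94),(336,-282.5,2.5,None,94,20),("hold",7,36)])
# check collet on seat from fixed cameras
cams={c:pose(c) for c in("top","scene")};ob=[]
for c in cams:
    im=manip.camera(c); P=place("collet",606,-5.3,0,10);uv=proj(P,cams[c]);m=masks("collet",c,uv.mean(0),40)
    print(c,None if m is None else fit("collet",[(m,cams[c])],[606,-5.3,[0]],10))
    u,v=uv.mean(0).astype(int)
    cv2.polylines(im:=im.copy(),[cv2.convexHull(np.round(uv).astype(np.int32))],True,(0,255,0))
    ob.append(cv2.resize(im[v-50:v+50,u-60:u+60,::-1],None,fx=3,fy=3))
cv2.imwrite("pics/c1.png",np.hstack(ob))
```

```text
expect px [257. 183.]
cap [ 3.3639e+02 -2.8135e+02  1.4000e-01] 0.018
at [ 335.7 -282.2  150.3] phi -0.001 q [-0.78  0.11  1.89 -0.    1.15 -0.78] gap 93.5 t 28.55
13 rows
[0.03,0,0,0,0,0,0.094,0.03,0,0,0,0,0,0.094,0.03,0,0,-0.1,0,0,0.094,0.019,0,0,0,0,0,0.094,0.019,0,0,0,0,0,0.094]
[0.02,0,0,0,0,0,0.094,0,0,0,0,0,0,0.036,0,0,0,0,0,0,0.036,0,0,0,0,0,0,0.036,0,0,0,0,0,0,0.036]
[0,0,0,0,0,0,0.036,0,0,0,0,0,0,0.036,0,0,0,0,0,0,0.036]
top (array([ 6.10369741e+02, -6.73752817e+00, -6.96973604e-02]), np.float64(0.11857707509881421))
scene (array([ 6.07687207e+02, -7.42058364e+00,  1.99908448e-01]), np.float64(0.05776515151515149))
```

View pics/c1.png

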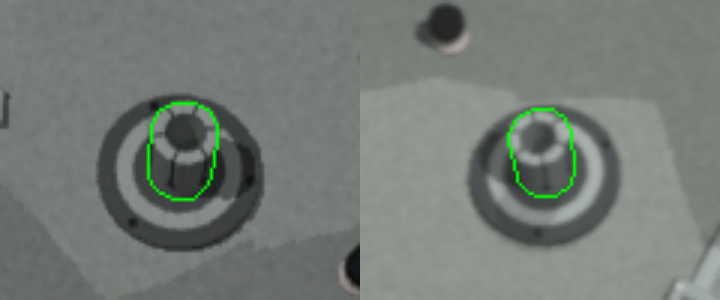

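The collet stands upright on the seat, within about 2 mm of the predicted outline in both cameras. Grasping the cap.

Request:
{"name": "step_arm", "arguments": {"commands": [0.03,0.001,0,0,0,0,0.094,0.03,0,0,0,0,0,0.094,0.03,0,0,0,0,0,0.094,0.019,0,0,0,0,0,0.094,0.019,0,0,0,0,0,0.094]}}

```text
clock: 29.38
eef_pos: [335.9, -280.7, 21.4]
eef_rot: [-2.901, 1.57, -2.9]
wrist_force: [-0.5, -0.4, -0.5]
finger_gap: 93.8
```

Request:
{"name": "step_arm", "arguments": {"commands": [0.02,0,0,0,0,0,0.094,0,0,0,0,0,0,0.036,0,0,0,0,0,0,0.036,0,0,0,0,0,0,0.036,0,0,0,0,0,0,0.036]}}

```text
clock: 30.0
eef_pos: [335.6, -281.2, 2.3]
eef_rot: [-2.295, 1.57, -2.295]
wrist_force: [-0.5, 0.6, -0.1]
finger_gap: 57.4
```

Request:
{"name": "step_arm", "arguments": {"commands": [0,0,0,0,0,0,0.036,0,0,0,0,0,0,0.036,0,0,0,0,0,0,0.036]}}

```text
clock: 30.38
eef_pos: [335.5, -281.3, 2.2]
eef_rot: [-2.509, 1.57, -2.51]
wrist_force: [1.0, 0.5, 1.7]
finger_gap: 45.1
```

Run:
```python
from plan import *
plan([(336,-282,170,None,36),(607.3,-6,140,0,36)])
```

```text
at [ 335.5 -281.3    2.2] phi -0.001 q [-0.78  0.36  2.   -0.    0.79 -0.78] gap 45.1 t 30.38
13 rows
[-0.042,0,0,0,0,0,0.036,-0.042,0,0,0,0,0,0.036,-0.042,0,0,0,0,0,0.036,-0.042,-0.001,0,0,0,0,0.036,0.003,0.031,0.03,0,0,0,0.036]
[0.003,0.031,0.03,0,0,0,0.036,0.003,0.031,0.03,0,0,0,0.036,0.003,0.031,0.03,0,0,0,0.036,0.004,0.03,0.03,0,0,0,0.036,0.003,0.031,0.03,0,0,0,0.036]
[0.004,0.03,0.031,0,0,0,0.036,0.003,0.031,0.03,0,0,0,0.036,0.004,0.03,0.031,0,0,0,0.036]
```

Request:
{"name": "step_arm", "arguments": {"commands": [-0.042,0,0,0,0,0,0.036,-0.042,0,0,0,0,0,0.036,-0.042,0,0,0,0,0,0.036,-0.042,0,0,0,0,0,0.036,0.003,0.031,0.03,0,0,0,0.036]}}

```text
clock: 31.0
eef_pos: [366.1, -251.7, 169.9]
eef_rot: [-0.893, 1.566, -0.896]
wrist_force: [0.0, -0.6, -4.0]
finger_gap: 45.2
```

Request:
{"name": "step_arm", "arguments": {"commands": [0.003,0.031,0.03,0,0,0,0.036,0.003,0.031,0.03,0,0,0,0.036,0.003,0.031,0.03,0,0,0,0.036,0.004,0.03,0.03,0,0,0,0.036,0.003,0.031,0.03,0,0,0,0.036]}}

```text
clock: 31.62
eef_pos: [516.3, -95.1, 150.4]
eef_rot: [-2.986, 1.569, -2.986]
wrist_force: [-0.3, -1.1, -1.6]
finger_gap: 45.1
```

Request:
{"name": "step_arm", "arguments": {"commands": [0.004,0.03,0.031,0,0,0,0.036,0.003,0.031,0.03,0,0,0,0.036,0.004,0.03,0.031,0,0,0,0.036,0,0,0,0,0,0,0.036,0,0,0,0,0,0,0.036]}}

```text
clock: 32.25
eef_pos: [607.1, -5.6, 139.2]
eef_rot: [-2.923, 1.569, -2.924]
wrist_force: [-0.3, 0.6, -2.6]
finger_gap: 45.3
```

Run:
```python
from look import *; from plan import plan
look("collet",607.3,-6,0,"w8",z=10)
plan([(607.3,-6,100,0,36),(607.3,-6,79,None,36,12),(607.3,-6,77.3,None,36,12)])
```

```text
expect px [256. 194.]
collet [ 6.0869e+02  8.6000e-01 -1.0000e-01] 0.4
at [607.2  -6.1 139.9] phi -0.001 q [-0.07  0.48  1.42 -0.    1.24 -0.07] gap 45.4 t 32.35
4 rows
[0.04,0,0,-0.1,-0.1,0,0.036,0.01,0,0,0,0,0,0.036,0.011,0,0,0,0,0,0.036,0.002,0,0,0,0,0,0.036]
```

View pics/w8.png

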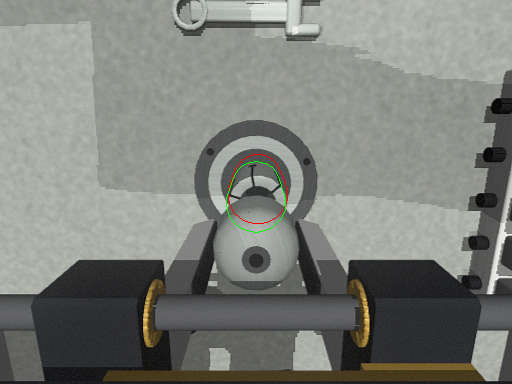

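Green is the expected outline. It matches the visible collet sides at columns 228 and 287 and the base at row ~164, while the red fit is spoiled by occlusion. Lowering the cap.

Request:
{"name": "step_arm", "arguments": {"commands": [0.04,0,0,0,0,0,0.036,0.01,0,0,0,0,0,0.036,0.007,0,0,0,0,0,0.036,0.004,0,0,0,0,0,0.036,0,0,0,0,0,0,0.036]}}

```text
clock: 32.98
eef_pos: [607.9, -5.4, 79.3]
eef_rot: [-1.755, 1.57, -1.755]
wrist_force: [-1.2, -0.2, -2.0]
finger_gap: 45.0
```

Request:
{"name": "step_arm", "arguments": {"commands": [0.001,0,0,0,0,0,0.036,0.001,0,0,0,0,0,0.036,0,0,0,0,0,0,0.036]}}

```text
clock: 33.35
eef_pos: [607.9, -5.4, 77.3]
eef_rot: [-1.694, 1.57, -1.695]
wrist_force: [-1.0, -0.3, 1.0]
finger_gap: 44.9
```

Contact shows in the wrist force. Releasing, then backing off.

Request:
{"name": "step_arm", "arguments": {"commands": [0,0,0,0,0,0,0.047,0,0,0,0,0,0,0.05,0,0,0,0,0,0,0.056,0,0,0,0,0,0,0.07,0,0,0,0,0,0,0.075]}}

```text
clock: 33.98
eef_pos: [607.7, -5.4, 76.8]
eef_rot: [-2.715, 1.57, -2.716]
wrist_force: [-0.1, -0.3, -0.4]
finger_gap: 72.7
```

Request:
{"name": "step_arm", "arguments": {"commands": [-0.03,0,0,0,0,0,0.075,-0.04,0,0,0,0,0,0.075,-0.04,0,0,0,0,0,0.075,0,-0.04,-0.04,0,0,0,0.075,0,-0.04,-0.04,0,0,0,0.075]}}

```text
clock: 34.6
eef_pos: [526.7, -85.9, 187.1]
eef_rot: [-1.881, 1.57, -1.88]
wrist_force: [-0.2, -0.1, -0.0]
finger_gap: 75.1
```

Request:
{"name": "step_arm", "arguments": {"commands": [0,-0.04,-0.045,0,0,0,0.075,0,-0.04,-0.045,0,0,0,0.075,0,-0.04,-0.045,0,0,0,0.075,0,-0.03,-0.04,0,0,0,0.075,0,0,0,0,0,0,0.075]}}

```text
clock: 35.22
eef_pos: [350.9, -236.6, 187.5]
eef_rot: [-1.83, 1.57, -1.834]
wrist_force: [-0.4, 0.4, 0.0]
finger_gap: 75.1
```

Run:
```python
from look import *
cams={c:pose(c) for c in("top","scene")}
E=dict(collet=(607.3,-6,0,10),cap=(607.3,-6,0,75),ring=(556,276.5,0,8),nut=(617,-280.5,.115,8),jaw=(537,-291.5,.12,8),seat=(606.3,-5,0,0),posts=(555.5,276,-.095,0),stop=(577.5,-286,.115,0))
out=[]
for c in cams:
    im=manip.camera(c).copy()
    for t,(x,y,w,z) in E.items():
        uv=proj(place(t,x,y,w,z),cams[c])
        m=masks(t,c,uv.mean(0),25)
        if m is not None: p,e=fit(t,[(m,cams[c])],[x,y,[w]],z);print(c,t,np.round(p,2),round(e,3))
        else: print(c,t,"none")
    for t in("posts","seat","stop"):
        u,v=proj(place(t,*E[t]),cams[c]).mean(0).astype(int);v=max(v,50)
        out.append(cv2.resize(im[v-45:v+45,u-44:u+44,::-1],(264,270),interpolation=cv2.INTER_CUBIC))
cv2.imwrite("pics/f1.png",np.vstack([np.hstack(out[:3]),np.hstack(out[3:])]))
```

```text
top collet [ 6.036e+02 -5.240e+00  2.200e-01] 0.618
top cap [ 6.0857e+02 -5.5200e+00  1.8000e-01] 0.032
top ring [5.5659e+02 2.7793e+02 2.3000e-01] 0.108
top nut [ 617.12 -279.05    0.64] 0.067
top jaw [ 5.3712e+02 -2.9327e+02  1.0000e-01] 0.058
top seat [ 6.0624e+02 -5.0100e+00  1.1000e-01] 0.042
top posts [ 5.5452e+02  2.7509e+02 -9.0000e-02] 0.022
top stop [ 5.7725e+02 -2.8587e+02  1.1000e-01] 0.024
scene collet [ 6.0886e+02 -6.4000e+00 -6.0000e-02] 0.547
scene cap [ 6.0703e+02 -7.5900e+00 -8.0000e-02] 0.166
scene ring [5.5601e+02 2.7649e+02 3.0000e-01] 0.086
scene nut [ 618.78 -280.64    0.62] 0.039
scene jaw [ 5.3604e+02 -2.9345e+02  6.0000e-02] 0.059
scene seat [ 6.0621e+02 -6.7500e+00  2.0000e-01] 0.095
scene posts [ 5.5608e+02  2.7545e+02 -1.0000e-01] 0.019
scene stop [ 5.7655e+02 -2.8693e+02  8.0000e-02] 0.089
```

View pics/f1.png

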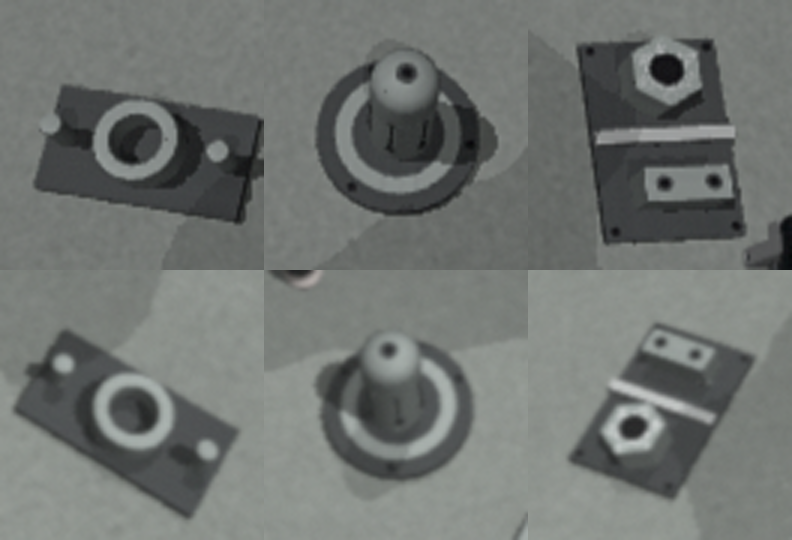

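All five parts stand upright in place. The fitted offsets are about 3 mm or less, against limits of 8–15 mm, and the gripper is clear.

```bash
python3 -c "
from cell import manip
print(manip.sign_off())"
```

```text
the job is handed in; nothing more can be done
None
```

All five parts are laid out as asked and released, and I handed the job in at about 35 s of the 136 s allowed. `sign_off` gives no verdict, so the results below come from my own checks.

**Final check:** top and scene pictures with outline fits, taken with the gripper well clear. Each figure is the horizontal distance from where the part should be:

| Part | Position | Off by | Limit |
|---|---|---|---|
| Collet | middle of the round plate | about 2 mm | 12 mm |
| Cap | on the collet rim | 1–2 mm | 8 mm |
| Ring | between the posts | 1–3 mm | 12 mm |
| Nut | middle of the far half | 1–2 mm | 14 mm across, 15 mm along the bar |
| Jaw | middle of the near half | about 3 mm | 14 mm across, 15 mm along the bar |

The jaw is within about 0.03 rad of the bar, against a limit of 0.22 rad. All parts looked upright.

**Checks that disagreed or were weak:**
- **Collet under the cap:** its final fits were unusable because the cap hides it. Its figure comes from the release position and the fits made before the cap went on, which were 2–5 mm off centre (the 5 mm one was a poor fit).
- **Cap in the scene view:** the fit there was also poor, but it agreed to about 2 mm.
- **Small drops at release:** the collet and nut were let go 2–3 mm above their plates. Both settled upright in the pictures.

I did not touch the blue ring.

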